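# Nest the bare aluminium channel into the offcut bundle

### The job

I am bundling aluminium channel offcuts on the plywood board: the wide ones lie open side up, and narrow ones go on top open side down, one flange in each of two neighbouring channels. Lower the loose bare-aluminium channel, as it lies open side down, over the free joint so that both flanges stand fully down in the two wide channels, parallel to the one already there and with its ends about level with theirs; do not let it drop. Leave the red channel where it is.

Things in the scene. Friction and masses are not known exactly. Their poses are not given: they have to be found in the camera images.
- bare_channel: Loose narrow channel to place: bare aluminium U section, lying open side down (flat web on top, flanges as legs). 180 mm long (its x), 50 wide outside (y), 56 high (z up), walls 3, 44 clear between flanges; 0.17-0.34 kg. Origin: centre of its underside, midway between the lower flange edges. Both ends alike. Grip it across its width from above.
- bundle: Fixed bundle: plywood board 200 x 280 x 12 mm with three aluminium channels side by side, open side up, each 180 long (x), 90 wide, 30 high, walls 3; flange tops 42 above the bench. Row runs along y. A narrow channel already stands over the joint at y = -45 mm, its top 71 above the bench; the joint at y = +45 is free. Origin: centre of the board's underside.
- free_joint (a point): The place for it: middle of the bundle's free joint (where two wide channels touch, 6 mm of flange standing 27 above their floor), at floor level, 15 mm above the bench. x along the channels, y across the row, away from the narrow channel in place (40 mm will remain between them). Placed, the loose channel's origin is here, x axes parallel, either way round.
- red_channel: Bystander: a loose channel of the same size and attitude, painted red, origin and axes as for the bare one. Leave it.

How it is judged (in metres and radians):
At the end, for the whole second after the job is handed in: Bare channel at rest, open side down, level (4 deg), astride the free joint, both flanges on the floors of the two wide channels (height 6 mm, sideways 20 mm), parallel within 11 deg, ends level within 20 mm; red channel within 30 mm of its start (z of bare_channel in the frame of free_joint between -0.006 and 0.006 m and y of bare_channel in the frame of free_joint between -0.02 and 0.02 m and x of bare_channel in the frame of free_joint between -0.02 and 0.02 m and angle between the x axis of bare_channel and the x axis of free_joint, either way round below 0.2 rad and angle between bare_channel's own z axis and vertical below 0.07 rad and linear speed of bare_channel below 0.02 m/s and distance of red_channel from where it was at the start of the episode below 0.03 m); the robot touches nothing.
It fails at once if the bare channel was dropped (falling free faster than 0.6 m/s, a fall of about 2 cm) (linear speed of bare_channel above 0.6 m/s and contact force between bare_channel and the fingers below 0.05 N).
It fails at once if the red channel was disturbed (moved over 30 mm) (distance of red_channel from where it was at the start of the episode above 0.03 m).
It also fails if it takes over 40 s, if anything falls off the work surface, if the arm or the gripper's body presses on something with over 40 N, if the wrist force passes 120 N, or if a joint passes its speed limit or range.

### The arm

A 6-joint arm with a two-finger parallel gripper is mounted at the origin on the work surface. World frame = base frame: x ahead of the robot, y to its left, z up, the work surface at z = 0. Lengths are in m, angles in degrees, forces in N, time in s.
With the tool pointing down it reaches from about 0.25 to 0.725 m from the base axis. Payload 9.7 kg.
Tool frame: the origin (TCP) lies between the finger pads; the fingertips stand 17 mm ahead of it and the grasp point (between the pads) lies 2 mm behind it; z points along the fingers, y is the direction in which the jaws open and shut (so a half turn about z gives the same grasp; the last joint's range is limited). The gripper opens to 85 mm and grips with 20 to 120 N. Pads are 22 mm wide; open, the fingers measure 114 mm over their backs; the gripper's body (76 mm by 85 mm) begins 54 mm behind the grasp point. The pads swing forward as they close: fully open they stand 13 mm farther back than shut.
Start: joints at [-68.067, 4.979, 10.078, 95.1, 0, 90], TCP at [0.205, -0.51, 0.248] pointing down, gripper open.
Joint ranges: [-179.16, 179.16], [-48.56, 103.87], [-65.8, 70.77], [-126.05, 130.52], [-82.76, 87.17], [-180, 180]. Speed limits (degrees/s): [127.2, 127.2, 147.25, 180, 180, 180].

### API

Orientations are given as [roll, pitch, yaw] about the fixed x, y, z axes, in that order (R = Rz(yaw) Ry(pitch) Rx(roll)).
In Python, from workcell import monitor, cams, order gives the robot as it stands. The module is installed in compiled form; this text tells all that it offers.
- The arm moves only by the shell command python3 -m handwheel 'ROWS' [OPENING] [FORCE]. ROWS is JSON, a list of rows, each a list of 6 numbers: the shift along the tool's x, y, z in m, then the turn, a rotation vector about the tool's x, y, z in degrees. In form: [[tx, ty, tz, wx, wy, wz], ...]. A call has exactly 8 rows; each row shifts and turns the commanded pose from where the row before left it, along the tool's axes as they then stand; what a row does not reach is not made up. A row lasts 1/12 s, in which the tool goes at most 41.7 mm and 7.16 degrees, less where a joint would pass 70% of its speed; a pose out of reach is approached as far as the arm can. A call is refused whole if a number of a shift passes 0.0417 or a number of a turn 7.16, either way. A call with a gripper value outside its range is refused whole. OPENING is the opening, from -1 (shut) to 1 (fully open), set as the call begins (- or left out, the last holds). The fingers move at their own pace and stop on an object; FORCE is the grip in N (left out, the last holds). Time passes only in rows, so rows that do not move let the fingers close, or fill a call up. It gives the time, the measured TCP pose, the force and the opening at its end, in the units of the state.
- monitor.get_obs(): the state, without advancing time (a new reading comes with each control period).
- cams.camera(name): name is "scene" or "top"; returns a dict with "img" (420x560x3 uint8, red, green, blue), "depth" (420x560 float32, m along the optical axis (not along the pixel's ray), 0 where there is no reading), "fx", "fy", "cx", "cy" (pixels), "distortion" ([k1, k2, p1, p2, k3] as OpenCV has them; the pictures are not rectified), "rvec" (rotation vector, rad) and "tvec" (3), from world to camera coordinates, as OpenCV has them. Camera axes: x right, y down, z forward; pixel columns grow to the right and rows downward; lengths in m; the calibration is good to about 2 mm. A picture is of the moment at which its call begins.
- order.job_done(): hands the job in, once; it reports no verdict.
The state is a dict: "time": time; "q": joint angles; "qd": joint speeds; "joint_efforts": joint torques, N m; "ee_pos": TCP position; "tcp_rot": TCP orientation; "wrist_force": force on the tool from outside, world axes, zero at the start; "torque": the same for the moment, N m; "opening": finger opening in m.
Only numpy, scipy, OpenCV 4.12 (cv2) and the standard library are available. Lean on these libraries where they do the work, as an engineer would, in place of code of your own. Each camera call takes 0.05 s, during which the arm holds its last target. There are 200 camera calls.

## Working session

There is one attempt and no reset: what is moved stays moved. The work goes in short steps, Python scripts to look and compute and a shell command to move; the robot and the scene stay as the last step left them, time stands still between calls to the robot, and variables do not carry over. Pictures are saved under pics/ and viewed, about 8 in all and at most 12, crops included, and the job is handed in when it is done.

```bash
mkdir -p pics; cat > h.py <<'E'
import numpy as np, cv2
from workcell import monitor, cams, order
def grab(n):
    c=cams.camera(n); c['K']=np.array([[c['fx'],0,c['cx']],[0,c['fy'],c['cy']],[0,0,1.]]); c['D']=np.array(c['distortion'],float)
    c['R']=cv2.Rodrigues(np.array(c['rvec'],float))[0]; c['t']=np.array(c['tvec'],float).ravel(); return c
def cloud(c):
    h,w=c['depth'].shape; u,v=np.meshgrid(np.arange(w),np.arange(h))
    p=cv2.undistortPoints(np.stack([u,v],-1).reshape(-1,1,2).astype(float),c['K'],c['D']).reshape(h,w,2)
    d=c['depth'][...,None]; P=np.concatenate([p*d,d],-1)
    W=(P-c['t'])@c['R']; W[c['depth']==0]=np.nan; return W
def plane(c,uv,z):
    p=cv2.undistortPoints(np.array(uv,float).reshape(-1,1,2),c['K'],c['D']).reshape(-1,2)
    r=np.c_[p,np.ones(len(p))]@c['R']; o=-c['R'].T@c['t']; return o+r*((z-o[2])/r[:,2])[:,None]
E
python3 - <<'E'
from h import *
o=monitor.get_obs(); print({k:np.round(v,3) for k,v in o.items()})
ims=[]
for n in("top","scene"):
    c=grab(n); W=cloud(c); np.save(n+'.npy',W); print(n,-c['R'].T@c['t'],np.nanmin(W.reshape(-1,3),0),np.nanmax(W.reshape(-1,3),0))
    cv2.imwrite(f'pics/{n}0.png',c['img'][...,::-1])
E
```

```text
{'time': np.float64(0.0), 'q': array([-6.8069e+01,  5.0100e+00,  1.0034e+01,  9.5099e+01,  1.0000e-03,
        9.0001e+01]), 'qd': array([ 0.027, -0.017,  0.047, -0.085,  0.064,  0.097]), 'joint_efforts': array([ 1.0000e-03, -5.2039e+01,  4.6481e+01,  1.6000e-02,  0.0000e+00,
        0.0000e+00]), 'ee_pos': array([ 0.205, -0.51 ,  0.248]), 'tcp_rot': array([-1.79925e+02, -1.00000e-03,  2.19300e+01]), 'wrist_force': array([-1.295,  0.014, -0.116]), 'torque': array([-0.014,  0.03 , -0.003]), 'opening': np.float64(0.085)}
top [0.37958428 0.10352738 1.1691249 ] [ 0.09706921 -1.00953533 -0.77717236] [1.5277501  1.20305764 0.33804243]
scene [0.99791789 0.35614237 0.81628173] [-0.5830204  -1.36520653 -0.76309581] [1.08663205 0.65787333 0.29642214]
```

View pics/top0.png

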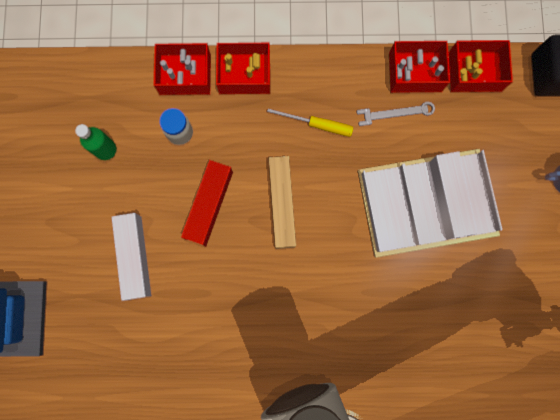

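View pics/scene0.png

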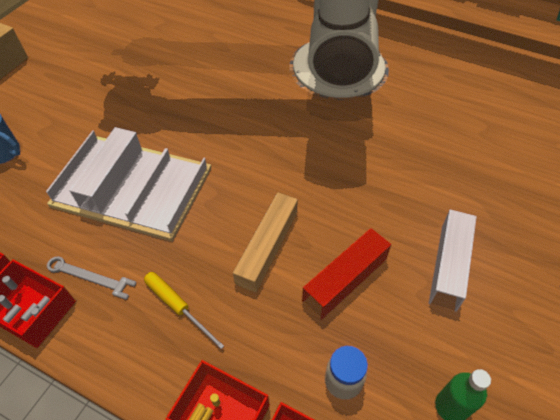

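The top view shows the bare channel at about (130,256), red at (208,203), and the bundle at (430,203). Its fixed narrow channel is at (466,195) and the free joint near (405,207). The arm has to carry the channel over or around the red channel and the wooden block.

```bash
python3 - <<'E'
from h import *
c=grab("top"); W=np.load('top.npy'); Z=W[...,2]; im=c['img'].astype(int)
hsv=cv2.cvtColor(c['img'],cv2.COLOR_RGB2HSV)
def rect(m,name):
    m=cv2.morphologyEx(m.astype(np.uint8),cv2.MORPH_OPEN,np.ones((3,3)))
    n,l,s,_=cv2.connectedComponentsWithStats(m)
    for i in range(1,n):
        if s[i,4]<400: continue
        P=W[l==i]; r=cv2.minAreaRect((P[:,:2]*1000).astype(np.float32))
        b=cv2.boxPoints(r)
        print(name,s[i],'zmed',np.round(np.nanmedian(P[:,2]),4),'c,size,ang',np.round(r[0],1),np.round(r[1],1),round(r[2],1),b.round().tolist())
white=(hsv[...,1]<60)
u=np.arange(560)[None,:]; left=(u<180)&(u>90)
rect(white&(abs(Z-.056)<.008)&left,'bare')
right=(u>340)&(u<520)
v=np.arange(420)[:,None]; vv=(v>130)&(v<280)
rect((abs(Z-.071)<.01)&right&vv,'fixed')
rect((Z>.006)&right&vv,'board')
rect((abs(Z-.015)<.006)&(hsv[...,1]<60)&right&vv,'floors')
rect((abs(Z-.042)<.006)&right&vv,'tops')
rect((Z>.045)&(Z<.068)&(u>170)&(u<240)&vv,'red')
rect((Z>.02)&(u>255)&(u<310)&vv,'wood')
print(np.round(W[300:340,200:240].reshape(-1,3).mean(0),4))
E
```

```text
bare [ 112  213   33   87 2038] zmed 0.0559 c,size,ang [451.5 424.9] [180.7  52.7] 8.3 [[358.0, 438.0], [366.0, 386.0], [545.0, 412.0], [537.0, 464.0]]
fixed [ 435  152   43   85 2085] zmed 0.0708 c,size,ang [ 576.  -276.2] [180.5  54. ] 9.7 [[483.0, -265.0], [492.0, -318.0], [670.0, -287.0], [660.0, -234.0]]
board [  359   149   143   108 11410] zmed 0.0162 c,size,ang [ 569.  -231.9] [201.  283.2] 9.3 [[447.0, -109.0], [493.0, -388.0], [691.0, -355.0], [645.0, -76.0]]
floors [ 462  154   35   81 1502] zmed 0.015 c,size,ang [ 586.1 -343.4] [181.1  43.9] 9.3 [[493.0, -336.0], [500.0, -380.0], [679.0, -350.0], [672.0, -307.0]]
floors [ 406  162   41   83 2010] zmed 0.015 c,size,ang [ 567.1 -224.9] [182.2  57.1] 9.5 [[473.0, -212.0], [482.0, -268.0], [662.0, -238.0], [652.0, -182.0]]
floors [ 366  167   50   84 2844] zmed 0.0149 c,size,ang [ 553.7 -146. ] [181.7  79.9] 9.4 [[458.0, -121.0], [471.0, -200.0], [650.0, -171.0], [637.0, -92.0]]
red [ 181  160   50   84 1973] zmed 0.0558 c,size,ang [567.4 260.1] [ 51.2 180.4] 70.5 [[474.0, 266.0], [644.0, 206.0], [661.0, 254.0], [491.0, 314.0]]
wood [ 269  156   27   92 1871] zmed 0.0449 c,size,ang [568.7  95.7] [200.5  45. ] 3.8 [[467.0, 111.0], [470.0, 67.0], [670.0, 80.0], [667.0, 125.0]]
[nan nan nan]
```

Checks agree. The bundle is at (569,-232) mm with yaw 9.4°, which puts the free joint at (562,-187.5). The fixed channel fits to 1 mm. The bare channel is at (451.5,425) with yaw 8.3° and its top at z=56. I need tool yaw 8.3° or 188.3°, and the direction joint 6 turns decides which, so I'll do the first turn now.

```bash
python3 -m handwheel '[[0,0,0,0,0,-6.93],[0,0,0,0,0,-6.93],[0,0,0,0,0,-6.93],[0,0,0,0,0,-6.93],[0,0,0,0,0,-6.93],[0,0,0,0,0,-6.93],[0,0,0,0,0,-6.93],[0,0,0,0,0,-6.93]]' 1; python3 -c "
from h import *
print(monitor.get_obs()['q'])"
```

```text
time: 0.82
ee_pos: [0.2054, -0.5101, 0.248]
tcp_rot: [-180.0, -0.0, 77.7]
wrist_force: [0.0, -1.2, -1.0]
opening: 0.0853
[-6.80683883e+01  4.99289636e+00  1.00593491e+01  9.50983123e+01
  1.43036357e-03  3.42184228e+01]
```

Joint 6 falls as yaw rises, so 188.3° is the right branch. I'll continue the turn.

```bash
python3 -m handwheel '[[0,0,0,0,0,-6.93],[0,0,0,0,0,-6.93],[0,0,0,0,0,-6.93],[0,0,0,0,0,-6.93],[0,0,0,0,0,-6.93],[0,0,0,0,0,-6.93],[0,0,0,0,0,-6.93],[0,0,0,0,0,-6.93]]' 1; python3 -m handwheel '[[0,0,0,0,0,-6.93],[0,0,0,0,0,-6.93],[0,0,0,0,0,-6.93],[0,0,0,0,0,-6.93],[0,0,0,0,0,-6.93],[0,0,0,0,0,-6.93],[0,0,0,0,0,-6.93],[0,0,0,0,0,-6.93]]' 1
cat > d.py <<'E'
import sys
from h import *
from scipy.spatial.transform import Rotation as R
o=monitor.get_obs(); t=np.array([float(a) for a in sys.argv[1:4]]); yaw=float(sys.argv[4])
r=o['tcp_rot']; M=R.from_euler('xyz',r,degrees=True)
g=R.from_euler('xyz',[180,0,yaw],degrees=True)
print('shift tool',(M.inv().apply(t-o['ee_pos'])).round(4),'turn',(M.inv()*g).as_rotvec(degrees=True).round(2),'F',np.round(o['wrist_force'],1),'t',o['time'])
E
python3 d.py .4515 .425 .248 188.3
```

```text
time: 1.48
ee_pos: [0.2054, -0.5101, 0.2479]
tcp_rot: [180.0, -0.0, 133.2]
wrist_force: [0.1, -0.3, 0.5]
opening: 0.0854
time: 2.15
ee_pos: [0.2054, -0.5101, 0.2479]
tcp_rot: [180.0, -0.0, -171.4]
wrist_force: [0.5, 0.3, 1.0]
opening: 0.0851
shift tool [-3.831e-01  8.878e-01  5.000e-04] turn [ 0.04 -0.01  0.3 ] F [0.5 0.3 1. ] t 2.15
```

```bash
for i in 1 ; do python3 -m handwheel '[[-0.012,0.0278,0,0,0,0],[-0.012,0.0278,0,0,0,0],[-0.012,0.0278,0,0,0,0],[-0.012,0.0278,0,0,0,0],[-0.012,0.0278,0,0,0,0],[-0.012,0.0278,0,0,0,0],[-0.012,0.0278,0,0,0,0],[-0.012,0.0278,0,0,0,0]]'
python3 -m handwheel '[[-0.012,0.0278,0,0,0,0],[-0.012,0.0278,0,0,0,0],[-0.012,0.0278,0,0,0,0],[-0.012,0.0278,0,0,0,0],[-0.012,0.0278,0,0,0,0],[-0.012,0.0278,0,0,0,0],[-0.012,0.0278,0,0,0,0],[-0.012,0.0278,0,0,0,0]]'
python3 -m handwheel '[[-0.012,0.0278,0,0,0,0],[-0.012,0.0278,0,0,0,0],[-0.012,0.0278,0,0,0,0],[-0.012,0.0278,0,0,0,0],[-0.012,0.0278,0,0,0,0],[-0.012,0.0278,0,0,0,0],[-0.012,0.0278,0,0,0,0],[-0.012,0.0278,0,0,0,0]]'
python3 -m handwheel '[[-0.012,0.0278,0,0,0,0],[-0.012,0.0278,0,0,0,0],[-0.012,0.0278,0,0,0,0],[-0.012,0.0278,0,0,0,0],[-0.012,0.0278,0,0,0,0],[-0.012,0.0278,0,0,0,0],[-0.012,0.0278,0,0,0,0],[-0.012,0.0278,0,0,0,0]]'; done
python3 d.py .4515 .425 .05 188.3
```

```text
time: 2.82
ee_pos: [0.2685, -0.2749, 0.2481]
tcp_rot: [180.0, 0.0, -171.8]
wrist_force: [0.9, -0.5, -0.8]
opening: 0.0854
time: 3.48
ee_pos: [0.3315, -0.041, 0.2483]
tcp_rot: [-180.0, 0.0, -171.8]
wrist_force: [0.7, -0.8, -0.3]
opening: 0.0853
time: 4.15
ee_pos: [0.3946, 0.1931, 0.2481]
tcp_rot: [-180.0, -0.0, -171.7]
wrist_force: [-0.1, -0.6, 0.3]
opening: 0.0851
time: 4.82
ee_pos: [0.4578, 0.4268, 0.2478]
tcp_rot: [-180.0, -0.0, -171.7]
wrist_force: [0.1, 0.5, 0.4]
opening: 0.0857
shift tool [ 0.0064 -0.0008  0.1978] turn [-0.02 -0.02 -0.04] F [0.1 0.5 0.4] t 4.8167
```

```bash
python3 -m handwheel '[[0.0032,-0.0004,0.015,0,0,0],[0.0032,-0.0004,0.015,0,0,0],[0,0,0.015,0,0,0],[0,0,0.015,0,0,0],[0,0,0.015,0,0,0],[0,0,0.015,0,0,0],[0,0,0.015,0,0,0],[0,0,0.015,0,0,0]]'
python3 -m handwheel '[[0,0,0.012,0,0,0],[0,0,0.012,0,0,0],[0,0,0.012,0,0,0],[0,0,0.012,0,0,0],[0,0,0.012,0,0,0],[0,0,0.012,0,0,0],[0,0,0.01,0,0,0],[0,0,0.01,0,0,0]]'
python3 - <<'E'
from h import *
c=grab("scene"); cv2.imwrite('pics/s1.png',cv2.resize(c['img'][150:350,340:540,::-1],None,fx=3,fy=3))
E
python3 d.py .4515 .425 .036 188.3
```

```text
time: 5.48
ee_pos: [0.4514, 0.4235, 0.1272]
tcp_rot: [-180.0, -0.0, -171.7]
wrist_force: [-0.2, -0.3, -0.1]
opening: 0.0855
time: 6.15
ee_pos: [0.4515, 0.4235, 0.0352]
tcp_rot: [-180.0, -0.0, -171.8]
wrist_force: [1.2, -1.2, -0.4]
opening: 0.0853
shift tool [-0.0009  0.0019 -0.0029] turn [-0.09 -0.13 -0.05] F [-0.8 -0.8 -2.3] t 6.2
```

View pics/s1.png

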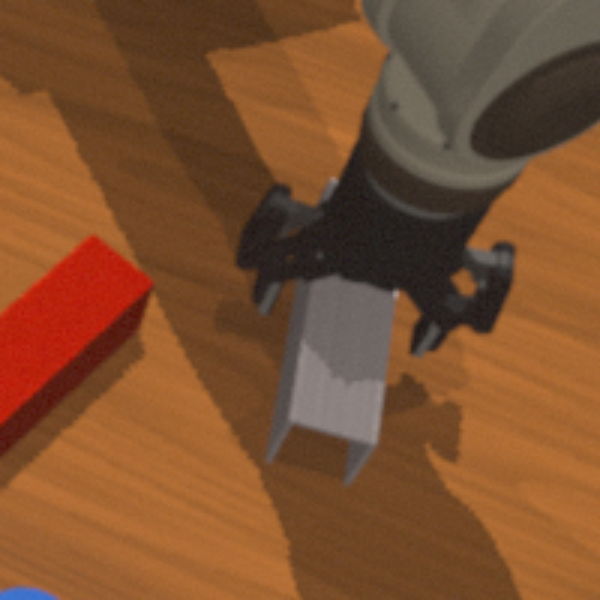

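The crop (scene view, 3x) shows the open fingers on either side of the bare channel, at (265,290) and (430,330). The channel lies centrally between them and in line. Next I close and lift.

```bash
python3 -m handwheel '[[0,0.0015,0,0,0,0],[0,0,0,0,0,0],[0,0,0,0,0,0],[0,0,0,0,0,0],[0,0,0,0,0,0],[0,0,0,0,0,0],[0,0,0,0,0,0],[0,0,0,0,0,0]]' -1 50
python3 -m handwheel '[[0,0,0,0,0,0],[0,0,0,0,0,0],[0,0,0,0,0,0],[0,0,0,0,0,0],[0,0,-0.002,0,0,0],[0,0,-0.004,0,0,0],[0,0,-0.008,0,0,0],[0,0,-0.01,0,0,0]]'
python3 -m handwheel '[[0,0,-0.018,0,0,0],[0,0,-0.018,0,0,0],[0,0,-0.018,0,0,0],[0,0,-0.018,0,0,0],[0,0,-0.018,0,0,0],[0,0,-0.018,0,0,0],[0,0,-0.01,0,0,0],[0,0,0,0,0,0]]'
python3 d.py .5616 -.1875 .17 189.4
python3 - <<'E'
from h import *
c=grab("scene"); cv2.imwrite('pics/s2.png',c['img'][...,::-1])
E
```

```text
time: 6.87
ee_pos: [0.4518, 0.4255, 0.0373]
tcp_rot: [179.9, 0.1, -171.7]
wrist_force: [-1.4, 0.7, 5.1]
opening: 0.0491
time: 7.53
ee_pos: [0.4509, 0.4247, 0.0602]
tcp_rot: [-179.9, -0.1, -171.7]
wrist_force: [-0.2, -1.2, -2.1]
opening: 0.0494
time: 8.2
ee_pos: [0.452, 0.4257, 0.1816]
tcp_rot: [179.9, 0.2, -171.7]
wrist_force: [0.7, 0.0, -2.2]
opening: 0.0491
shift tool [-0.0204 -0.6226  0.0101] turn [ 0.14  0.21 -1.15] F [ 0.7  0.  -2.2] t 8.2
```

View pics/s2.png

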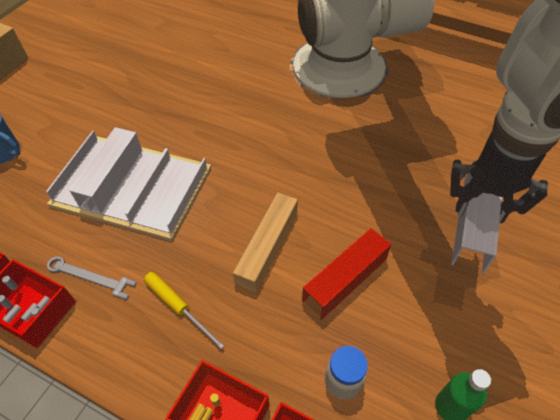

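The channel is held level at (480,225) with its opening reading 49 mm, and its underside is at about 145 mm, well clear of the red channel and the wood. I'll traverse now.

```bash
python3 -m handwheel '[[-0.001,-0.01,0,0,0,0],[-0.001,-0.02,0,0,0,0],[-0.001,-0.026,0,0,0,0],[-0.001,-0.026,0,0,0,0],[-0.001,-0.026,0,0,0,0],[-0.001,-0.026,0,0,0,0],[-0.001,-0.026,0,0,0,0],[-0.001,-0.026,0,0,0,0]]'
python3 -m handwheel '[[-0.001,-0.026,0,0,0,0],[-0.001,-0.026,0,0,0,0],[-0.001,-0.026,0,0,0,0],[-0.001,-0.026,0,0,0,0],[-0.001,-0.026,0,0,0,0],[-0.001,-0.026,0,0,0,0],[-0.001,-0.026,0,0,0,0],[-0.001,-0.026,0,0,0,0]]'
python3 -m handwheel '[[-0.001,-0.026,0,0,0,0],[-0.001,-0.026,0,0,0,0],[-0.001,-0.026,0,0,0,0],[-0.001,-0.026,0,0,0,-0.2],[0,-0.026,0,0,0,-0.2],[0,-0.026,0,0,0,-0.2],[0,-0.026,0,0,0,-0.2],[0,-0.026,0,0,0,-0.2]]'
python3 -m handwheel '[[0,-0.015,0,0,0,-0.15],[0,-0.01,0,0,0,0],[0,0,0.01,0,0,0],[0,0,0.01,0,0,0],[0,0,0.01,0,0,0],[0,0,0.01,0,0,0],[0,0,0,0,0,0],[0,0,0,0,0,0]]'
python3 d.py .5616 -.1875 .0523 189.4
python3 - <<'E'
from h import *
c=grab("scene"); cv2.imwrite('pics/s3.png',cv2.resize(c['img'][60:260,20:270,::-1],None,fx=3,fy=3))
t=grab("top"); W=cloud(t); cv2.imwrite('pics/t3.png',cv2.resize(t['img'][130:280,340:520,::-1],None,fx=4,fy=4))
# held channel: web cloud from both views
for c in (c,t):
    W=cloud(c); hsv=cv2.cvtColor(c['img'],cv2.COLOR_RGB2HSV)
    P=W[(hsv[...,1]<60)&(hsv[...,2]>60)&(abs(W[...,2]-.161)<.012)&(abs(W[...,0]-.56)<.13)&(abs(W[...,1]+.19)<.08)]
    # along/across bundle axis about free joint
    a=np.deg2rad(9.4); d=P[:,:2]-[.5616,-.1875]; X=d@[np.cos(a),np.sin(a)]; Y=d@[-np.sin(a),np.cos(a)]
    print(len(P),np.median(P[:,2]).round(4) if len(P) else '')
    if len(P):
        print(np.percentile(X,[0,1,99,100]).round(4),np.percentile(Y,[0,1,99,100]).round(4))
        print(cv2.minAreaRect((P[:,:2]*1000).astype(np.float32)))
E
```

```text
time: 8.92
ee_pos: [0.4854, 0.24, 0.1767]
tcp_rot: [-180.0, -0.1, -171.8]
wrist_force: [1.2, -0.5, -2.3]
opening: 0.0492
time: 9.58
ee_pos: [0.5229, 0.0356, 0.1768]
tcp_rot: [180.0, -0.1, -171.8]
wrist_force: [0.5, 0.6, -2.2]
opening: 0.0491
time: 10.25
ee_pos: [0.5574, -0.1693, 0.1767]
tcp_rot: [179.9, -0.1, -170.8]
wrist_force: [0.3, 0.2, -2.3]
opening: 0.0498
time: 10.92
ee_pos: [0.562, -0.1915, 0.1373]
tcp_rot: [180.0, -0.1, -170.5]
wrist_force: [0.7, 0.4, -2.1]
opening: 0.0492
shift tool [-0.0004  0.0039  0.085 ] turn [ 0.05 -0.08  0.06] F [ 0.7  0.4 -2.1] t 10.9167
1444 0.1557
[-0.091  -0.0881  0.0894  0.0903] [-0.0416 -0.0318  0.0239  0.0523]
((561.9505615234375, -181.81532287597656), (184.0546875, 91.8905029296875), 1.4763014316558838)
1637 0.1567
[-0.0912 -0.0895  0.0869  0.0885] [-0.0299 -0.0275  0.0219  0.0231]
((560.7877197265625, -190.7960205078125), (179.5070037841797, 52.902130126953125), 9.741947174072266)
```

View pics/s3.png

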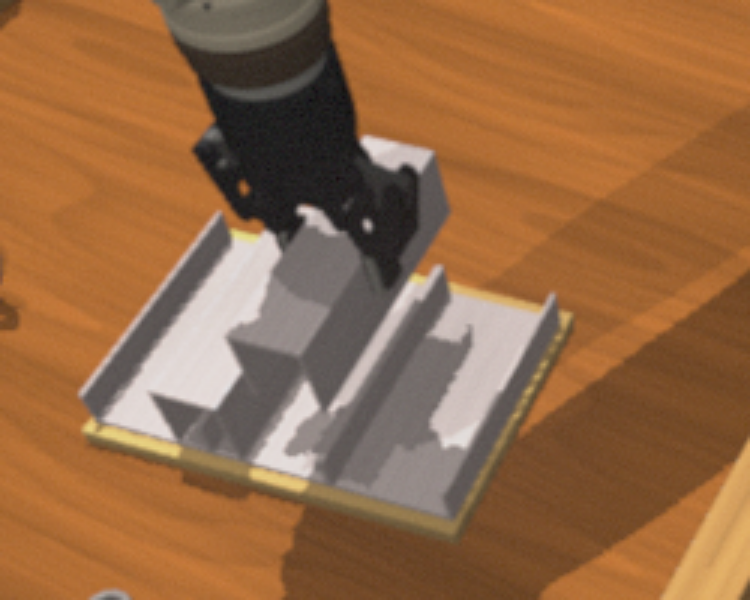

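The view shows the held channel level and aligned above the bundle, its near end at (275,380) and the free joint's flange tops running from (440,270) to (325,470). It sits about 3.5 mm too far toward the fixed channel. I'll correct that and descend 75 of the 85 mm.

```bash
python3 -m handwheel '[[-0.0005,0.0018,0,0,0,0],[0,0.0018,0,0,0,0],[0,0,0.01,0,0,0],[0,0,0.01,0,0,0],[0,0,0.01,0,0,0],[0,0,0.005,0,0,0],[0,0,0,0,0,0],[0,0,0,0,0,0]]'
python3 -m handwheel '[[0,0,0.005,0,0,0],[0,0,0.005,0,0,0],[0,0,0.005,0,0,0],[0,0,0.005,0,0,0],[0,0,0.005,0,0,0],[0,0,0.005,0,0,0],[0,0,0.005,0,0,0],[0,0,0.005,0,0,0]]'
python3 d.py .5616 -.1875 .052 189.4
python3 - <<'E'
from h import *
c=grab("scene"); cv2.imwrite('pics/s4.png',cv2.resize(c['img'][60:260,20:270,::-1],None,fx=3,fy=3))
E
```

```text
time: 11.68
ee_pos: [0.5621, -0.1887, 0.1027]
tcp_rot: [180.0, -0.1, -170.6]
wrist_force: [0.5, 0.4, -2.6]
opening: 0.0499
time: 12.35
ee_pos: [0.5623, -0.1887, 0.0627]
tcp_rot: [180.0, -0.0, -170.6]
wrist_force: [0.2, 0.5, -1.6]
opening: 0.0494
shift tool [0.0005 0.0013 0.0107] turn [ 0.   -0.01  0.  ] F [ 0.2  0.5 -1.6] t 12.35
```

View pics/s4.png

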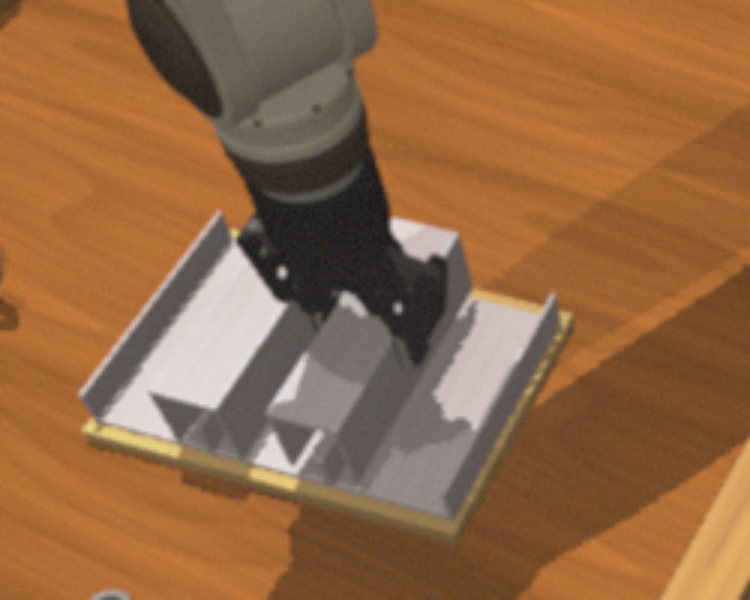

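The channel is now astride the joint with its near end at (315,440), parallel to the fixed one and with both flanges inside the wide channels. About 10.5 mm remain, which I'll go down slowly.

```bash
python3 -m handwheel '[[0,0.001,0.0015,0,0,0],[0,0,0.0015,0,0,0],[0,0,0.0015,0,0,0],[0,0,0.0015,0,0,0],[0,0,0.0012,0,0,0],[0,0,0.001,0,0,0],[0,0,0.001,0,0,0],[0,0,0,0,0,0]]'
python3 -m handwheel '[[0,0,0.0003,0,0,0],[0,0,0.0003,0,0,0],[0,0,0.0003,0,0,0],[0,0,0,0,0,0],[0,0,0,0,0,0],[0,0,0,0,0,0],[0,0,0,0,0,0],[0,0,0,0,0,0]]'
```

```text
time: 13.07
ee_pos: [0.5621, -0.1877, 0.0539]
tcp_rot: [180.0, -0.0, -170.6]
wrist_force: [0.0, 0.2, -1.9]
opening: 0.0494
time: 13.73
ee_pos: [0.5622, -0.1877, 0.0532]
tcp_rot: [-180.0, 0.0, -170.6]
wrist_force: [0.4, 0.3, -2.2]
opening: 0.0493
```

```bash
python3 -m handwheel '[[0,0,0.0004,0,0,0],[0,0,0.0004,0,0,0],[0,0,0.0004,0,0,0],[0,0,0,0,0,0],[0,0,0,0,0,0],[0,0,0,0,0,0],[0,0,0,0,0,0],[0,0,0,0,0,0]]'
python3 -m handwheel '[[0,0,0.0003,0,0,0],[0,0,0.0003,0,0,0],[0,0,0.0003,0,0,0],[0,0,0,0,0,0],[0,0,0,0,0,0],[0,0,0,0,0,0],[0,0,0,0,0,0],[0,0,0,0,0,0]]'
```

```text
time: 14.4
ee_pos: [0.5622, -0.1877, 0.0523]
tcp_rot: [-180.0, 0.0, -170.6]
wrist_force: [-3.2, -0.1, 5.5]
opening: 0.0494
time: 15.07
ee_pos: [0.5623, -0.1877, 0.0523]
tcp_rot: [-180.0, 0.0, -170.6]
wrist_force: [-5.4, 1.2, 12.7]
opening: 0.0493
```

The flanges are on the floors: force went from -2 to +12.7 N with no further travel. I'll release to about 72 mm and go up.

```bash
python3 -m handwheel '[[0,0,-0.0006,0,0,0],[0,0,0,0,0,0],[0,0,0,0,0,0],[0,0,0,0,0,0],[0,0,0,0,0,0],[0,0,0,0,0,0],[0,0,0,0,0,0],[0,0,0,0,0,0]]' 0.7
python3 -m handwheel '[[0,0,0,0,0,0],[0,0,0,0,0,0],[0,0,-0.003,0,0,0],[0,0,-0.005,0,0,0],[0,0,-0.01,0,0,0],[0,0,-0.01,0,0,0],[0,0,-0.01,0,0,0],[0,0,-0.01,0,0,0]]'
python3 -m handwheel '[[0,0,-0.02,0,0,0],[0,0,-0.02,0,0,0],[0,0,-0.02,0,0,0],[0,0,-0.02,0,0,0],[0,0,-0.02,0,0,0],[0,0,-0.02,0,0,0],[0,0,-0.02,0,0,0],[0,0,-0.02,0,0,0]]'
python3 - <<'E'
from h import *
c=grab("scene"); cv2.imwrite('pics/s5.png',cv2.resize(c['img'][60:260,20:270,::-1],None,fx=3,fy=3))
for n in("top","scene"):
    if n=="top": c=grab(n)
    else: c=grab("scene")
    W=cloud(c); a=np.deg2rad(9.4); d=W[...,:2]-[.5616,-.1875]; X=d@[np.cos(a),np.sin(a)]; Y=d@[-np.sin(a),np.cos(a)]
    m=(abs(W[...,2]-.071)<.006)&(abs(Y)<.045)&(abs(X)<.12)
    P=W[m]; print(n,m.sum(),np.median(P[:,2]).round(4),np.percentile(X[m],[1,99]).round(4),np.percentile(Y[m],[1,99]).round(4),cv2.minAreaRect((P[:,:2]*1000).astype(np.float32)))
    A=np.c_[X[m],Y[m],np.ones(m.sum())]; print('tilt deg',np.rad2deg(np.linalg.lstsq(A,P[:,2],rcond=None)[0][:2]).round(2))
    r=cv2.cvtColor(c['img'],cv2.COLOR_RGB2HSV); m=(r[...,1]>200)&((r[...,0]<6)|(r[...,0]>174))&(abs(W[...,2]-.056)<.006)&(W[...,0]<.68)
    if m.sum()>200: print('red',cv2.minAreaRect((W[m][:,:2]*1000).astype(np.float32)))
E
```

```text
time: 15.73
ee_pos: [0.5622, -0.1877, 0.0516]
tcp_rot: [180.0, -0.0, -170.6]
wrist_force: [-0.1, 0.6, 0.6]
opening: 0.0729
time: 16.4
ee_pos: [0.5625, -0.1878, 0.1014]
tcp_rot: [-180.0, 0.1, -170.6]
wrist_force: [-0.7, -0.4, -0.3]
opening: 0.0728
time: 17.07
ee_pos: [0.5621, -0.1876, 0.2618]
tcp_rot: [-180.0, 0.1, -170.6]
wrist_force: [0.3, 0.4, 0.4]
opening: 0.0728
top 1810 0.0709 [-0.0891  0.088 ] [-0.0244  0.0257] ((561.18212890625, -187.5260467529297), (180.3321075439453, 52.48063278198242), 9.80207633972168)
tilt deg [-0.    0.05]
red ((566.6611938476562, 259.8105773925781), (50.179656982421875, 178.959228515625), 70.51416778564453)
scene 1863 0.0709 [-0.0875  0.0898] [-0.0245  0.026 ] ((561.1799926757812, -186.64317321777344), (184.09669494628906, 53.55687713623047), 9.646048545837402)
tilt deg [-0.06 -0.87]
red ((568.52685546875, 260.0069580078125), (50.746742248535156, 178.85325622558594), 70.45578002929688)
```

View pics/s5.png

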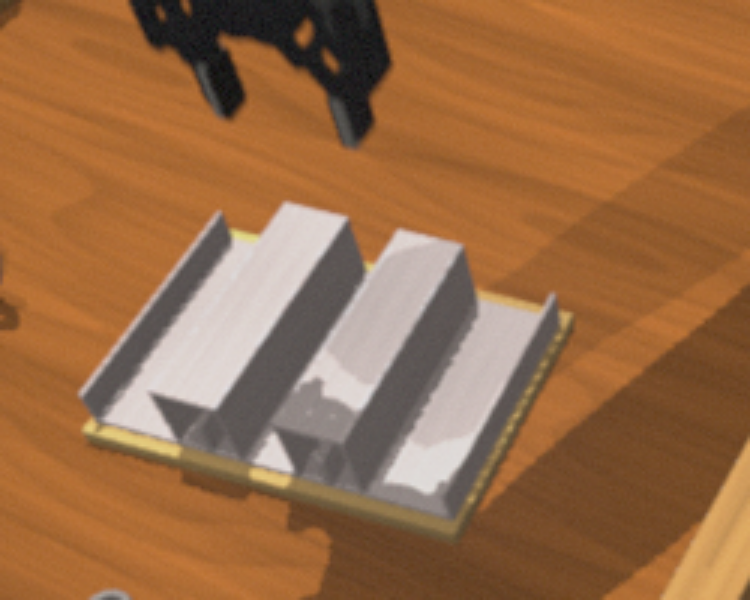

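The picture shows the bare channel astride the free joint, its near end at (315,450). It is level and parallel with the fixed channel, and the gripper is clear above. I'll hand in.

```bash
python3 -c "
from h import *
print(order.job_done())"
```

```text
the job is handed in; nothing more can be done
None
```

The bare channel is standing over the free joint with both flanges on the floors of the two wide channels. I gripped it across its width, lowered it until I felt contact (about 13 N), opened the fingers, lifted the gripper clear and handed the job in at about 17 s.

| Last check | Result | Limit |
|---|---|---|
| Height of its top | 70.9 mm (71 expected) | ±6 mm |
| Distance from the joint, sideways and lengthwise | about 1 mm | 20 mm |
| Angle to the joint | about 0.4° | 11° |
| Red channel, movement since the start | about 1 mm, within measurement noise | 30 mm |

The only disagreement was tilt: the top camera gave 0.05° and the scene camera 0.9° across the width. I put that down to the scene camera's oblique view catching part of a flange. Both are below the 4° limit. No check failed.

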